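Lock the sprung bayonet head of a bench filter holder

TASK

Two filter holders with bayonet heads stand on the desk; one head has only been dropped in, so it stands proud on its spring with its dark seal ring showing. Take that head by its grip bar, push it in against the spring, turn it clockwise about a quarter turn to its stop and let it go, so that it springs up into its notch and stays locked. Leave the other head locked, and do not knock over or shift the reagent bottle between the holders.

Things in the scene. Friction and masses are not known exactly. Their poses are not given: they have to be found in the camera images.
- holder_1: Filter holder whose head is NOT locked; stands left or right of the other. Fixed. Grey base plate 130 x 110 mm (x, y), metal cup and collar (outer radius 47 mm) with two J-shaped slots; its axis leans 22 deg from vertical to the holder's -x (front, roughly towards the robot). 170 mm tall. Origin: centre of the base's underside, z up. Dark ribs on the cup mark where the bar ends come when locked.
- deck_1 (a point): Loose head: centre of its flat round deck, radius 39 mm. z = outward along the leaning axis, x = along the white grip bar, which stands centred on the deck: 72 mm long (x), 14 thick (y), 29 tall (z). Moves and turns with the head. The deck is 25 mm proud of the collar rim when unlocked, 15 mm when locked, 4 mm when pressed fully in, so fingertips resting on it beside the bar clear the rim.
- head_1 (a joint): How far the loose head is pushed in along its axis, m: 0 = out (start), 0.021 = hard bottom. A spring pushes it out: 5 N at 0, 9.5 N at 0.010, 14.5 N at 0.021. Its pins clear the roof of the slots, so that it turns freely, when pushed in by 0.017 or more; with less than 0.013 they block the turn after a few degrees. Locked, it rests at about 0.010, sprung up into its notch.
- turn_1 (a joint): Turn of the loose head, rad, growing clockwise seen from above its deck: about 0 at the start, hard stop at about 1.53. Let go between 1.33 and 1.53 it rises into the notch; let go earlier it stays unlocked where it is and can be gripped again. The bar points 41 deg counter-clockwise of the holder's front-back plane at 0, about 41 deg clockwise when locked. Takes about 0.1 N m.
- holder_2: The other holder, the same in every way, with its head already locked.
- turn_2 (a joint): Turn of the other head, rad, as turn_1: it starts locked at about 1.43 and must stay locked.
- head_2 (a joint): How far the other head is pushed in, m: about 0.010, locked.
- reagent_bottle: Small white dropper bottle with a dark cap, 33 mm diameter, 80 mm tall, 60 g, standing loose between the two holders. Origin: centre of its underside, z up.
Not all that is in view belongs to the job. Of the things that look like the reagent_bottle, take the one that is farthest from the robot's base at the start.

How it is judged:
On the way:
1. the loose head is pushed in against its spring (value of joint head_1 above 0.016 m), for 0.1 s.
At the end, for the whole second after the job is handed in: The loose head is let go, at rest, turned 1.29 to 1.6 rad from its entry slots and sprung up into its notch (pushed in 7.5 to 12.5 mm); the other head is still locked (turned at least 1.29 rad, pushed in less than 12.5 mm); the reagent bottle stands upright (value of joint turn_1 between 1.29 and 1.6 rad and value of joint head_1 between 0.0075 and 0.0125 m and velocity of joint turn_1 between -0.1 and 0.1 rad/s and value of joint turn_2 above 1.29 rad and value of joint head_2 below 0.0125 m and angle between reagent_bottle's own z axis and vertical below 0.3 rad); the robot touches nothing.
It fails at once if the head that was already locked is turned out of its lock (value of joint turn_2 below 1.2 rad).
It fails at once if the reagent bottle is tipped or shifted by more than 30 mm (angle between reagent_bottle's own z axis and vertical above 0.4 rad or distance of reagent_bottle from where it was at the start of the episode above 0.03 m).
It also fails if it takes over 38 s, if anything falls off the work surface, if the arm or the gripper's body presses on something with over 40 N, if the wrist force passes 120 N, or if a joint passes its speed limit or range.

ROBOT

A 7-joint arm with a two-finger parallel gripper is mounted at the origin on a cart in front of the work surface, level with it; the furniture and walls round the work are solid. World frame = base frame: x ahead of the robot, y to its left, z up, the work surface at z = 0. Lengths are in m, angles in rad, forces in N, time in s.
With the tool pointing down it reaches from about 0.35 to 0.9 m from the base axis. Payload 8.1 kg.
Tool frame: the origin (TCP) lies midway between the tips of the shut fingers; the grasp point (between the pads) lies 19 mm behind it; z points along the fingers, y is the direction in which the jaws open and shut (so a half turn about z gives the same grasp; the last joint's range is limited). The gripper opens to 92 mm and grips with 3 to 60 N. Pads are 19 mm wide; open, the fingers measure 130 mm over their backs; the gripper's body (75 mm by 190 mm) begins 47 mm behind the grasp point.
Start: joints at [-1.389, 0.434, 0.025, 1.573, -0.012, 1.134, -0.075], TCP at [0.176, 0.6, 0.227] pointing down, gripper open.
Joint ranges: [-2.62, 2.62], [-0.44, 2.09], [-1.27, 1.32], [0.08, 2.57], [-1.32, 4.46], [0.12, 2], [-2.74, 2.74]. Speed limits (rad/s): [2.22, 2.22, 3.01, 3.01, 3.14, 3.14, 3.14].

INTERFACE

Orientations are given as a rotation vector (axis times angle).
In Python, from cell import arm gives the robot as it stands. The module is installed in compiled form; this text tells all that it offers.
- The arm moves only by the tool jog_arm, never from a script. Its argument "increments" is a list of rows, each an object with "slide": the shift along the tool's x, y, z in mm, a list of three; "roll": the turn about the tool's z in rad; "gripper": the opening, from 0 (shut) to 1 (fully open). In form: [{"slide": [x, y, z], "roll": roll, "gripper": gripper}, ...]. A call has exactly 10 rows; each row is the pose to reach, as a shift and turn from the pose commanded when the call began, along the tool's axes at that moment; what a row does not reach only later rows make up. A row lasts 1/12 s, in which the tool goes at most 41.7 mm and 7.16 degrees, less where a joint would pass 70% of its speed; a pose out of reach is approached as far as the arm can. A call with a gripper value outside its range is refused whole. The fingers move at their own pace and stop on an object; "newtons" is the grip in N (left out, the last holds). Time passes only in rows, so rows that repeat a pose let the fingers close, or fill a call up. It gives the time, the measured TCP pose, the force and the opening at its end, in the units of the state.
- arm.observe(): the state, without advancing time (a new reading comes with each control period).
- arm.get_image(name): name is "scene" or "top" or "wrist"; returns a dict with "frame" (480x640x3 uint8, blue, green, red), "depth" (480x640 float32, m along the optical axis (not along the pixel's ray), 0 where there is no reading), "intrinsics" (3x3 intrinsics, pixels), "R" (3x3) and "t" (3): a world point X has camera coordinates R X + t; the wrist camera has in their place "hand_eye" (4x4, takes a point from camera to tool coordinates, whose origin is the TCP and whose axes are the flange's). Camera axes: x right, y down, z forward; pixel columns grow to the right and rows downward; lengths in m; the calibration is good to about 2 mm. The wrist camera is an equidistant fisheye: a pixel r from the principal point sees the ray r / f radians off the axis. A picture is of the moment at which its call begins: read the wrist's pose just before it.
- arm.sign_off(): hands the job in, once; it reports no verdict.
The state is a dict: "clock": time; "joints": joint angles; "dq": joint speeds; "joint_efforts": joint torques, N m; "position": TCP position; "ee_rot": TCP orientation; "force": force on the tool from outside, world axes, zero at the start; "ft_torque": the same for the moment, N m; "width": opening from 0.0 (shut) to 1.0 (fully open).
Only numpy, scipy, OpenCV 4.12 (cv2) and the standard library are available. Lean on these libraries where they do the work, as an engineer would, in place of code of your own. Each camera call takes 0.05 s, during which the arm holds its last target.

## Working session

There is one attempt and no reset: what is moved stays moved. The work goes in short steps, Python scripts to look and compute and a tool call to move; the robot and the scene stay as the last step left them, time stands still between calls to the robot, and variables do not carry over. Pictures are saved under pics/ and viewed, and the job is handed in when it is done.

Besides the shell and the picture viewer there is one more tool, called after "Request:" by a JSON object that holds its "fn" and its "kwargs", one argument or row to a line. jog_arm: Moves the arm, as the interface text tells. Its arguments: {"type":"object","properties":{"increments":{"type":"array"},"newtons":{"type":"number"}},"required":["increments"]}

```bash
mkdir -p pics; cat > h.py <<'E'
import numpy as np, cv2
from cell import arm
from scipy.spatial.transform import Rotation as Ro
E
python3 - <<'E'
from h import *
s=arm.observe(); print(s)
for n in ["scene","top","wrist"]:
    d=arm.get_image(n); cv2.imwrite(f"pics/{n}0.png",d["frame"]); np.savez(f"{n}0.npz",**d)
    print(n,[ (k,v) for k,v in d.items() if k not in("frame","depth")])
E
```

```text
{'clock': 0.0, 'joints': array([-1.38859039,  0.43525276,  0.02495515,  1.57411851, -0.01160179,
        1.13399261, -0.07509037]), 'dq': array([ 0.00089345,  0.0007045 , -0.00196671, -0.00047496,  0.00231153,
        0.00053593, -0.00044543]), 'joint_efforts': array([ 5.04567215e-04, -6.67849731e+01,  9.84667428e-01, -3.14452851e+01,
       -6.05703495e-02,  4.31247451e-02,  1.77959864e-04]), 'position': array([0.17550523, 0.59930573, 0.22591799]), 'ee_rot': array([-4.45918284e-01, -3.10969005e+00,  2.55036642e-03]), 'force': array([-0.419801  , -0.14356812, -0.36788074]), 'ft_torque': array([ 0.01283705,  0.02586571, -0.00955286]), 'width': 0.9962329723978979}
scene [('intrinsics', array([[459.01592202,   0.        , 323.017018  ],
       [  0.        , 459.01592202, 233.57353992],
       [  0.        ,   0.        ,   1.        ]])), ('R', array([[ 0.66290623, -0.74863355, -0.0101562 ],
       [-0.43420897, -0.37336538, -0.81979318],
       [ 0.6099327 ,  0.54785592, -0.57256964]])), ('t', array([-0.4019312 ,  0.34823116,  0.56666707]))]
top [('intrinsics', array([[445.12346563,  
[... 174 characters left out ...]
0.02950089],
       [-0.98966061, -0.03165947, -0.1398912 ],
       [ 0.14071022, -0.02530774, -0.98972731]])), ('t', array([-0.03048931,  0.59672521,  0.89974804]))]
wrist [('intrinsics', array([[371.64829954,   0.        , 316.01348649],
       [  0.        , 371.64829954, 239.52269881],
       [  0.        ,   0.        ,   1.        ]])), ('hand_eye', array([[ 7.82692885e-04, -9.68451074e-01, -2.49202536e-01,
         6.69863721e-02],
       [ 9.99999437e-01,  5.79358637e-04,  8.89284490e-04,
         1.09466383e-03],
       [-7.16850879e-04, -2.49203092e-01,  9.68450982e-01,
        -1.58567037e-01],
       [ 0.00000000e+00,  0.00000000e+00,  0.00000000e+00,
         1.00000000e+00]]))]
```

View pics/scene0.png

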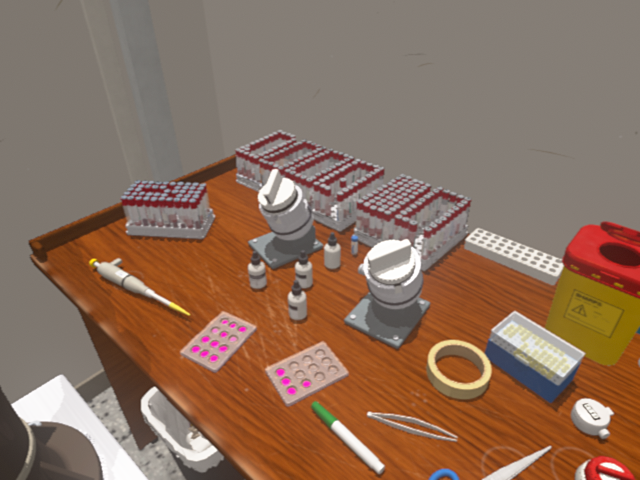

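View pics/top0.png

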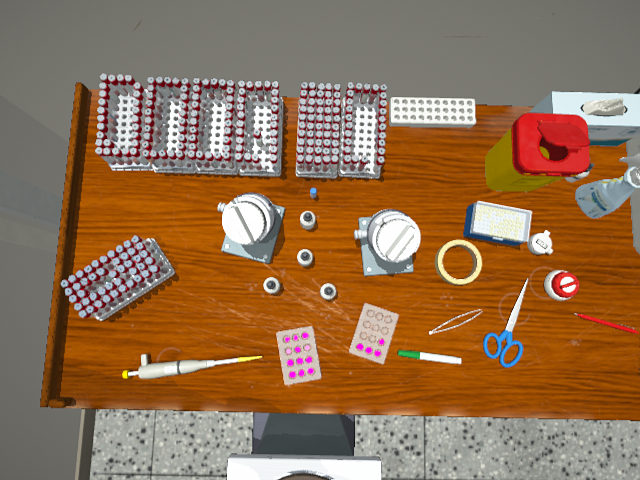

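View pics/wrist0.png

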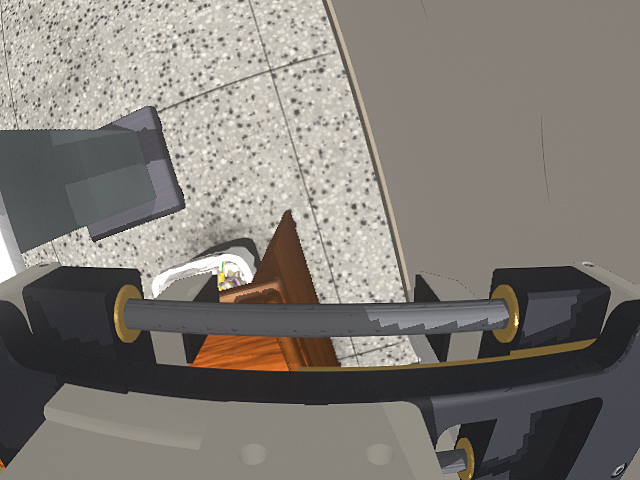

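```bash
python3 - <<'E'
from h import *
a=cv2.imread("pics/top0.png");b=cv2.imread("pics/scene0.png")
o1=cv2.resize(a[170:310,200:440],None,fx=3.3,fy=3.3,interpolation=cv2.INTER_CUBIC)
o2=cv2.resize(b[160:350,240:440],None,fx=3.1,fy=3.1,interpolation=cv2.INTER_CUBIC)
cv2.imwrite("pics/c1.png",o1);cv2.imwrite("pics/c2.png",o2[:600])
E
```

```text
(no output)
```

View pics/c1.png

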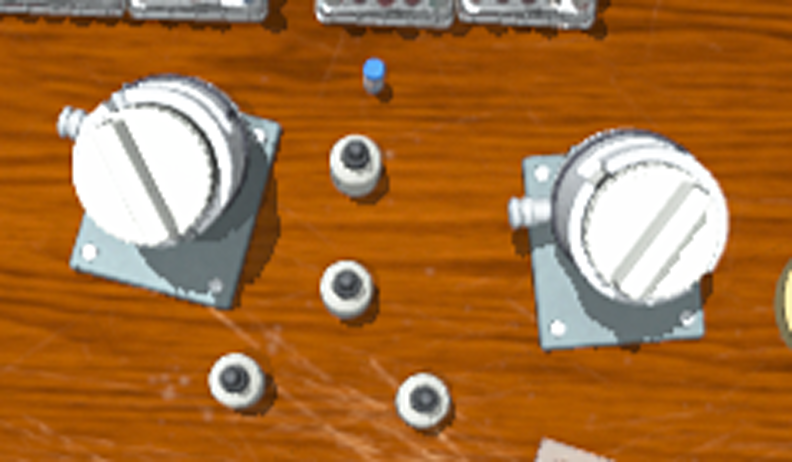

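View pics/c2.png

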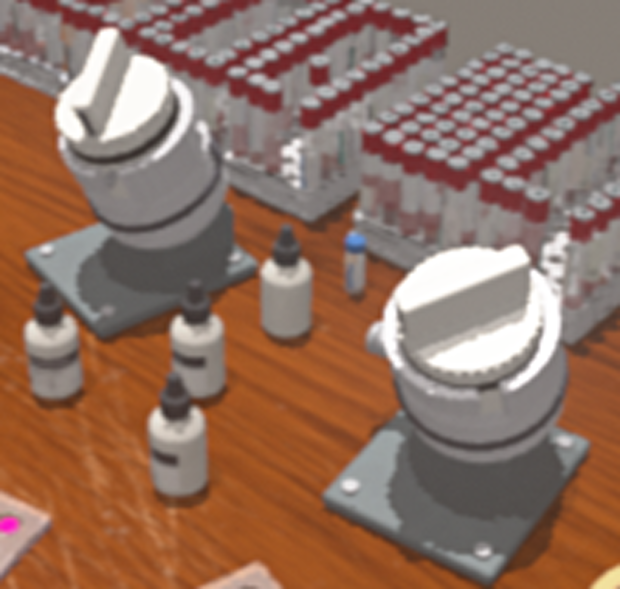

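```bash
cat >> h.py <<'E'
def cloud(d):
    K,R,t=d["intrinsics"],d["R"],d["t"]; z=d["depth"].astype(float)
    v,u=np.mgrid[:480,:640]
    P=np.stack([(u-K[0,2])/K[0,0]*z,(v-K[1,2])/K[1,1]*z,z],-1)
    return (P-t)@R
E
python3 - <<'E'
from h import *
for n in ["top","scene"]:
    d=np.load(n+"0.npz"); P=cloud(d); f=d["frame"]
    print(n,"head1 region pts")
    z=P[...,2]
    np.save(n+"_P.npy",P)
    if n=="top":
        for u,v in [(247,215),(240,225),(255,225),(307,219),(307,216),(305,258),(272,286),(328,291),(250,250),(395,240),(313,192)]: print((u,v),P[v,u].round(3),f[v,u])
    # cloud in workspace of holder 1
    m=(z>0.1)&(z<0.25)&(P[...,1]>0.05)&(P[...,1]<0.3)&(P[...,0]>.4)&(P[...,0]<.75)
    Q=P[m]; print(Q.shape,Q.min(0),Q.max(0))
T=arm.observe(); print(Ro.from_rotvec(T["ee_rot"]).as_matrix().round(3))
E
```

```text
top head1 region pts
(247, 215) [0.63  0.124 0.151] [254 255 254]
(240, 225) [0.607 0.133 0.174] [255 255 255]
(255, 225) [0.613 0.109 0.147] [254 254 254]
(307, 219) [0.643 0.012 0.066] [101  96  92]
(307, 216) [0.647 0.012 0.078] [102  98  94]
(305, 258) [0.562 0.013 0.067] [94 89 85]
(272, 286) [0.503 0.078 0.068] [78 76 73]
(328, 291) [ 0.495 -0.035  0.081] [130 127 120]
(250, 250) [0.581 0.133 0.012] [121 117 107]
(395, 240) [ 0.593 -0.156  0.145] [214 218 215]
(313, 192) [0.707 0.    0.043] [249 180 100]
(1973, 3) [0.57597075 0.08222044 0.10005232] [0.68376884 0.17746154 0.18498534]
scene head1 region pts
(1716, 3) [0.57126858 0.0788719  0.10015358] [0.6730873 0.1712657 0.1836103]
[[-0.96   0.281 -0.   ]
 [ 0.281  0.96  -0.001]
 [-0.    -0.001 -1.   ]]
```

```bash
cat > fit.py <<'E'
from h import *
def fit(P,box,name):
    z=P[...,2]; x0,x1,y0,y1=box
    m=(z>0.1)&(z<0.25)&(P[...,1]>y0)&(P[...,1]<y1)&(P[...,0]>x0)&(P[...,0]<x1)
    Q=P[m]; rng=np.random.default_rng(0); best=None
    for _ in range(3000):
        a=Q[rng.choice(len(Q),3,False)]; n=np.cross(a[1]-a[0],a[2]-a[0]); l=np.linalg.norm(n)
        if l<1e-5: continue
        n/=l; n*=np.sign(n[2])
        if abs(np.degrees(np.arccos(n[2]))-22)>6: continue
        s=(Q-a[0])@n; i=abs(s)<.002
        if best is None or i.sum()>best.sum(): best=i
    for _ in range(3):
        c=Q[best].mean(0); n=np.linalg.svd(Q[best]-c)[2][2]; n*=np.sign(n[2]); s=(Q-c)@n; best=abs(s)<.002
    D=Q[best]
    lean=np.degrees(np.arccos(n[2])); fyaw=np.degrees(np.arctan2(n[1],n[0]))
    u=np.array([0,0,1])-n*n[2]; u/=np.linalg.norm(u); v=np.cross(n,u)
    X=(D-c)@np.c_[u,v]; (cx,cy),r=cv2.minEnclosingCircle(X.astype(np.float32))
    print(name,"n",n.round(3),"lean",lean.round(1),"front dir yaw",fyaw.round(1),len(D),"circ",(c+cx*u+cy*v).round(4),r, "s hist",np.histogram(s,bins=np.arange(-.05,.05,.004))[0])
    B=Q[(s>.006)&(s<.035)]; T=Q[(s>.025)&(s<.033)]
    for nm,S in(("barall",B),("bartop",T)):
        Y=(S-c)@np.c_[u,v]
        (o,wh,an)=cv2.minAreaRect(Y.astype(np.float32)); ev=np.linalg.svd(Y-Y.mean(0))[2][0]
        print(nm,len(S),"ctr proj to deck",(c+o[0]*u+o[1]*v).round(4),"wh",np.round(wh,4),an,"bar angle ccw from uphill",np.degrees(np.arctan2(ev[1],ev[0])).round(1), "h",((S-c)@n).max().round(4))
E
python3 - <<'E'
from fit import *
for n in["top","scene"]:
    P=np.load(n+"_P.npy")
    fit(P,(.55,.72,.06,.2),n+"1"); fit(P,(.5,.7,-.25,-.1),n+"2")
E
```

```text
top1 n [-0.358  0.088  0.93 ] lean 21.6 front dir yaw 166.2 738 circ [0.6165 0.1329 0.1461] 0.03984108939766884 s hist [  7  14  18  24  37 133 233  21  33  11  24  97 738  89  25  23  26  23
  39 234  45   0   0   0]
barall 415 ctr proj to deck [0.6162 0.1325 0.146 ] wh [0.0742 0.0146] 40.56037902832031 bar angle ccw from uphill -139.5 h 0.0328
bartop 291 ctr proj to deck [0.6169 0.133  0.1463] wh [0.0723 0.0146] 40.363704681396484 bar angle ccw from uphill -139.4 h 0.0328
top2 n [-0.371 -0.045  0.928] lean 21.9 front dir yaw -173.1 685 circ [ 0.5947 -0.1631  0.1369] 0.0403989739716053 s hist [ 51  22  12  12  24  29  31  38 327  87  17  95 685  96  25  26  26  34
  34 203  65   0   0   0]
barall 413 ctr proj to deck [ 0.5949 -0.1626  0.137 ] wh [0.015 0.074] 48.67937088012695 bar angle ccw from uphill 140.2 h 0.0329
bartop 275 ctr proj to deck [ 0.5944 -0.1625  0.1368] wh [0.0138 0.0729] 49.72895812988281 bar angle ccw from uphill 140.5 h 0.0329
scene1 n [-0.362  0.083  0.929] lean 21.8 front dir yaw 167.1 418 circ [0.6125 0.1306 0.1455] 0.04033251106739044 s hist [ 23  31  36  42  73 106 211  50  75  51  55  75 418  54  35  41  40  39
  49 139  20   0   0   0]
barall 363 ctr proj to deck [0.6126 0.13   0.1457] wh [0.0744 0.0153] 40.40435028076172 bar angle ccw from uphill -142.0 h 0.0312
bartop 173 ctr proj to deck [0.6128 0.1304 0.1457] wh [0.0726 0.0151] 39.60148239135742 bar angle ccw from uphill -140.9 h 0.0312
scene2 n [-0.372 -0.045  0.927] lean 22.0 front dir yaw -173.1 775 circ [ 0.5908 -0.1653  0.1361] 0.040040526539087296 s hist [  0   3   7   7  15  22  38  65 388 114  57 105 775  79  57  67  52  70
  68 284  42   0   0   0]
barall 640 ctr proj to deck [ 0.5903 -0.166   0.1359] wh [0.0158 0.0747] 50.46858596801758 bar angle ccw from uphill 140.1 h 0.0319
bartop 338 ctr proj to deck [ 0.5896 -0.1655  0.1356] wh [0.0158 0.072 ] 50.46858596801758 bar angle ccw from uphill 140.5 h 0.0319
```

Holder_1 is the left one. It sits 10 mm higher, shows its dark ring, and its bar is about 40° counter-clockwise. There are four bottles in the top view: (307,219), (305,258), (272,286) and (328,291). The reagent bottle is (307,219): at about 0.64 m it is the farthest from the base, and crop c1 confirms it stands between the holders. I'll move above head 1 now.

Request:
{"fn": "jog_arm", "kwargs": {
  "increments": [
    {"slide":[-27,-16,-1],"roll":-0.076,"gripper":0.35},
    {"slide":[-54,-32,-2],"roll":-0.152,"gripper":0.35},
    {"slide":[-81,-48,-3],"roll":-0.228,"gripper":0.35},
    {"slide":[-108,-64,-4],"roll":-0.304,"gripper":0.35},
    {"slide":[-135,-80,-5],"roll":-0.38,"gripper":0.35},
    {"slide":[-162,-96,-6],"roll":-0.456,"gripper":0.35},
    {"slide":[-189,-112,-7],"roll":-0.532,"gripper":0.35},
    {"slide":[-216,-128,-8],"roll":-0.608,"gripper":0.35},
    {"slide":[-243,-144,-9],"roll":-0.684,"gripper":0.35},
    {"slide":[-270,-160,-10],"roll":-0.76,"gripper":0.35}
  ],
  "newtons": 50
}}

```text
clock: 0.98
position: [0.3905, 0.369, 0.2367]
ee_rot: [0.745, -3.052, 0.0]
force: [0.8, 0.7, 0.5]
width: 0.361
```

```bash
cat >> h.py <<'E'
def to(x,y,z,yaw):
    s=arm.observe(); M=Ro.from_rotvec(s["ee_rot"]).as_matrix(); d=np.array([x,y,z])-s["position"]
    cy=np.degrees(np.arctan2(M[1,0],M[0,0])); r=-((yaw-cy+90)%180-90)
    print("clock",s["clock"],"pos",s["position"].round(4),"yaw",cy.round(1),"tilt z",M[:,2].round(3),"slide mm",(M.T@d*1000).round(1),"roll",np.radians(r).round(3),"F",s["force"].round(1),"w",s["width"],"q",s["joints"].round(2))
E
python3 -c "
from h import *
to(.607,.1335,.235,27.5)"
```

```text
clock 0.9833 pos [0.3905 0.369  0.2367] yaw -152.6 tilt z [-0. -0. -1.] slide mm [ -83.6 -308.7    1.7] roll -0.001 F [0.8 0.7 0.5] w 0.3610314636402618 q [-0.83  0.29 -0.03  1.77  0.01  1.09  1.18]
```

Request:
{"fn": "jog_arm", "kwargs": {
  "increments": [
    {"slide":[-8,-31,0],"roll":0,"gripper":0.35},
    {"slide":[-17,-62,0],"roll":0,"gripper":0.35},
    {"slide":[-25,-93,0],"roll":0,"gripper":0.35},
    {"slide":[-34,-124,0],"roll":0,"gripper":0.35},
    {"slide":[-42,-155,0],"roll":0,"gripper":0.35},
    {"slide":[-51,-186,0],"roll":0,"gripper":0.35},
    {"slide":[-59,-217,0],"roll":0,"gripper":0.35},
    {"slide":[-68,-248,0],"roll":0,"gripper":0.35},
    {"slide":[-76,-279,0],"roll":0,"gripper":0.35},
    {"slide":[-84,-309,0],"roll":0,"gripper":0.35}
  ]
}}

```text
clock: 1.82
position: [0.6066, 0.1325, 0.2365]
ee_rot: [0.739, -3.053, 0.0]
force: [0.2, -0.1, -0.1]
width: 0.351
```

```bash
python3 - <<'E'
from h import *
to(.607,.1335,.1546,27.5)
d=arm.get_image("wrist"); cv2.imwrite("pics/w1.png",d["frame"])
d=arm.get_image("top"); cv2.imwrite("pics/t1.png",d["frame"])
E
```

```text
clock 1.8167 pos [0.6066 0.1325 0.2365] yaw -152.8 tilt z [-0. -0. -1.] slide mm [-0.8  0.7 81.9] roll -0.005 F [ 0.2 -0.1 -0.1] w 0.3510796282758154 q [-0.37  0.42  0.1   1.58 -0.05  1.15  1.79]
```

View pics/w1.png

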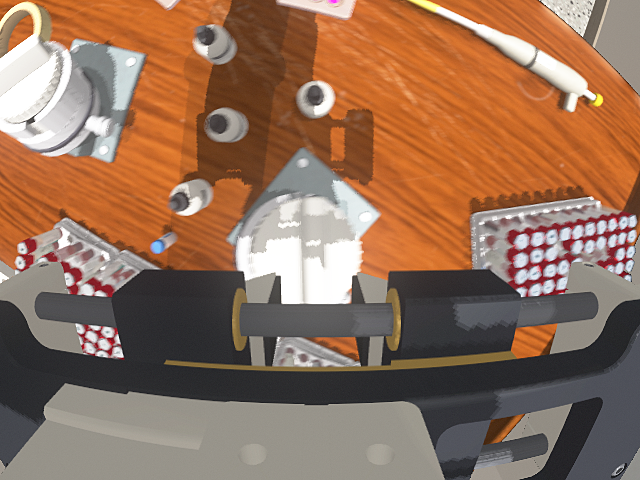

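The wrist view shows the head centred between the fingers (about 265 and 370 px), with the bar along the tool's x. I'll descend now.

Request:
{"fn": "jog_arm", "kwargs": {
  "increments": [
    {"slide":[-1,1,12],"roll":0,"gripper":0.35},
    {"slide":[-1,1,24],"roll":0,"gripper":0.35},
    {"slide":[-1,1,36],"roll":0,"gripper":0.35},
    {"slide":[-1,1,46],"roll":0,"gripper":0.35},
    {"slide":[-1,1,54],"roll":0,"gripper":0.35},
    {"slide":[-1,1,60],"roll":0,"gripper":0.35},
    {"slide":[-1,1,66],"roll":0,"gripper":0.35},
    {"slide":[-1,1,72],"roll":0,"gripper":0.35},
    {"slide":[-1,1,77],"roll":0,"gripper":0.35},
    {"slide":[-1,1,80],"roll":0,"gripper":0.35}
  ]
}}

```text
clock: 2.75
position: [0.6062, 0.1354, 0.1562]
ee_rot: [0.739, -3.053, -0.0]
force: [-0.7, -0.5, -0.1]
width: 0.349
```

```bash
python3 - <<'E'
from h import *
to(.607,.1335,.1546,27.5)
d=arm.get_image("wrist"); cv2.imwrite("pics/w2.png",d["frame"])
d=arm.get_image("scene"); cv2.imwrite("pics/s2.png",cv2.resize(d["frame"][100:300,180:440],None,fx=3,fy=3))
E
```

```text
clock 2.75 pos [0.6062 0.1354 0.1562] yaw -152.8 tilt z [-0.  0. -1.] slide mm [ 0.1 -2.1  1.6] roll -0.005 F [-0.7 -0.5 -0.1] w 0.34860518926859685 q [-0.37  0.49  0.09  1.67 -0.05  0.98  1.79]
```

View pics/w2.png

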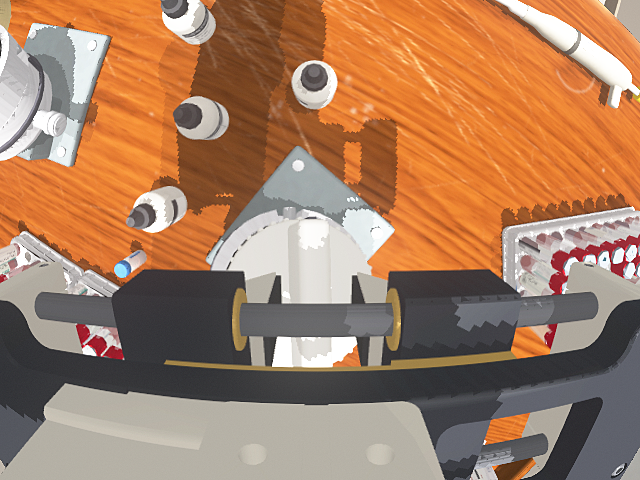

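View pics/s2.png

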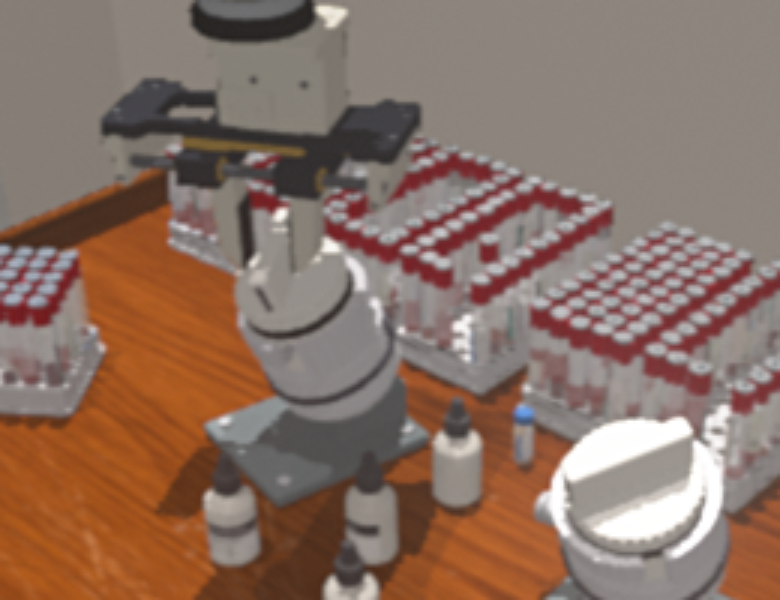

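Fingers straddle the bar with no contact force. Closing.

Request:
{"fn": "jog_arm", "kwargs": {
  "increments": [
    {"slide":[0,-1,1],"roll":0,"gripper":0.3},
    {"slide":[0,-1,1],"roll":0,"gripper":0.2},
    {"slide":[0,-1,1],"roll":0,"gripper":0.15},
    {"slide":[0,-1,1],"roll":0,"gripper":0.1},
    {"slide":[0,-1,1],"roll":0,"gripper":0.05},
    {"slide":[0,-1,1],"roll":0,"gripper":0},
    {"slide":[0,-1,1],"roll":0,"gripper":0},
    {"slide":[0,-1,1],"roll":0,"gripper":0},
    {"slide":[0,-1,1],"roll":0,"gripper":0},
    {"slide":[0,-1,1],"roll":0,"gripper":0}
  ],
  "newtons": 50
}}

```text
clock: 3.68
position: [0.6073, 0.1337, 0.156]
ee_rot: [-0.738, 3.053, -0.002]
force: [3.6, -4.4, -0.1]
width: 0.182
```

```bash
python3 - <<'E'
from h import *
to(.607+.019*.363,.1335-.019*.087,.155-.019*.928,27.5)
E
```

```text
clock 3.6833 pos [0.6073 0.1337 0.156 ] yaw -152.8 tilt z [ 0.001 -0.001 -1.   ] slide mm [-5.  -4.6 18.6] roll -0.006 F [ 3.6 -4.4 -0.1] w 0.18233861538443116 q [-0.37  0.49  0.09  1.67 -0.05  0.98  1.79]
```

Request:
{"fn": "jog_arm", "kwargs": {
  "increments": [
    {"slide":[-0.7,-0.6,2.3],"roll":0,"gripper":0},
    {"slide":[-1.4,-1.2,4.6],"roll":0,"gripper":0},
    {"slide":[-2.1,-1.8,6.9],"roll":0,"gripper":0},
    {"slide":[-2.8,-2.4,9.2],"roll":0,"gripper":0},
    {"slide":[-3.5,-3.0,11.5],"roll":0,"gripper":0},
    {"slide":[-4.2,-3.6,13.8],"roll":0,"gripper":0},
    {"slide":[-4.9,-4.2,16.0],"roll":0,"gripper":0},
    {"slide":[-5.5,-4.7,18.1],"roll":0,"gripper":0},
    {"slide":[-5.5,-4.7,18.1],"roll":0,"gripper":0},
    {"slide":[-5.5,-4.7,18.1],"roll":0,"gripper":0}
  ],
  "newtons": 58
}}

```text
clock: 4.52
position: [0.6141, 0.1321, 0.1388]
ee_rot: [-0.738, 3.053, -0.001]
force: [-1.9, -5.6, 11.0]
width: 0.174
```

```bash
python3 - <<'E'
from h import *
s=arm.observe();print((s["position"]-[.6073,.1337,.156])@[-.363,.087,.928])
to(.607+.019*.363,.1335-.019*.087,.155-.019*.928,27.5)
d=arm.get_image("scene"); cv2.imwrite("pics/s3.png",cv2.resize(d["frame"][140:270,220:360],None,fx=4,fy=4))
E
```

```text
-0.01855634392621469
clock 4.5167 pos [0.6141 0.1321 0.1388] yaw -152.8 tilt z [ 0.001 -0.    -1.   ] slide mm [ 0.3 -0.1  1.4] roll -0.006 F [-1.9 -5.6 11. ] w 0.1743265758951141 q [-0.36  0.52  0.09  1.67 -0.06  0.95  1.8 ]
```

View pics/s3.png

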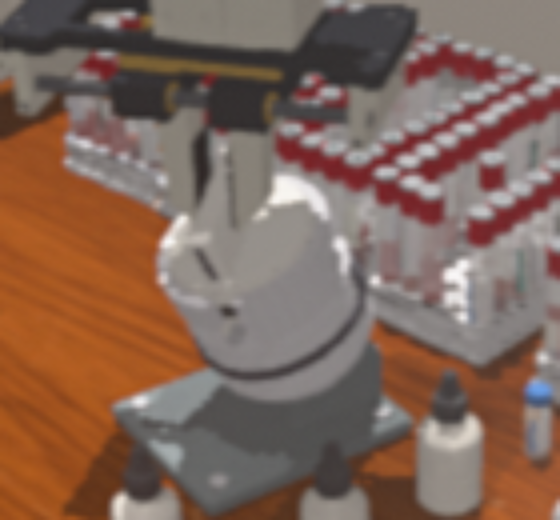

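The head is visibly in by about 18.5 mm, with roughly 12 N along the axis. Adding 1 mm of push, then turning clockwise (+roll about the downward tool z).

Request:
{"fn": "jog_arm", "kwargs": {
  "increments": [
    {"slide":[-0.3,-0.3,1],"roll":0,"gripper":0},
    {"slide":[-0.3,-0.3,1],"roll":0.09,"gripper":0},
    {"slide":[-0.3,-0.3,1],"roll":0.18,"gripper":0},
    {"slide":[-0.3,-0.3,1],"roll":0.27,"gripper":0},
    {"slide":[-0.3,-0.3,1],"roll":0.36,"gripper":0},
    {"slide":[-0.3,-0.3,1],"roll":0.45,"gripper":0},
    {"slide":[-0.3,-0.3,1],"roll":0.54,"gripper":0},
    {"slide":[-0.3,-0.3,1],"roll":0.63,"gripper":0},
    {"slide":[-0.3,-0.3,1],"roll":0.72,"gripper":0},
    {"slide":[-0.3,-0.3,1],"roll":0.8,"gripper":0}
  ]
}}

```text
clock: 5.4
position: [0.6141, 0.1326, 0.1378]
ee_rot: [0.515, 3.099, 0.001]
force: [-3.9, -5.1, 11.8]
width: 0.149
```

```bash
python3 - <<'E'
from h import *
s=arm.observe();print((s["position"]-[.6073,.1337,.156])@[-.363,.087,.928], s["ft_torque"])
to(.6144,.1321,.1379,-57.3)
d=arm.get_image("scene"); cv2.imwrite("pics/s4.png",cv2.resize(d["frame"][140:270,220:360],None,fx=4,fy=4))
E
```

```text
-0.019447372495429133 [-0.46050838  0.30935909  0.38520942]
clock 5.4 pos [0.6141 0.1326 0.1378] yaw 161.1 tilt z [ 0.     0.001 -1.   ] slide mm [-0.4 -0.4 -0.1] roll 0.671 F [-3.9 -5.1 11.8] w 0.1493606428474992 q [-0.5   0.53  0.3   1.69 -0.18  0.95  1.11]
```

View pics/s4.png

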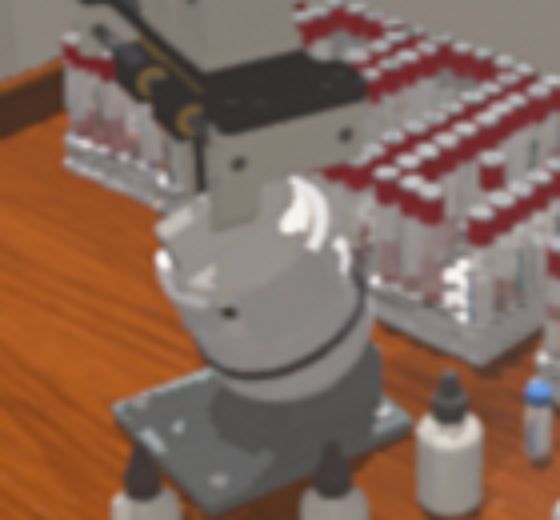

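Turned about halfway and still pressed in. Continuing.

Request:
{"fn": "jog_arm", "kwargs": {
  "increments": [
    {"slide":[0,0,0],"roll":0.09,"gripper":0},
    {"slide":[0,0,0],"roll":0.18,"gripper":0},
    {"slide":[0,0,0],"roll":0.27,"gripper":0},
    {"slide":[0,0,0],"roll":0.36,"gripper":0},
    {"slide":[0,0,0],"roll":0.45,"gripper":0},
    {"slide":[0,0,0],"roll":0.53,"gripper":0},
    {"slide":[0,0,0],"roll":0.6,"gripper":0},
    {"slide":[0,0,0],"roll":0.65,"gripper":0},
    {"slide":[0,0,0],"roll":0.68,"gripper":0},
    {"slide":[0,0,0],"roll":0.68,"gripper":0}
  ]
}}

```text
clock: 6.28
position: [0.6144, 0.1329, 0.1378]
ee_rot: [1.515, 2.752, 0.002]
force: [-4.5, -5.5, 11.3]
width: 0.177
```

```bash
python3 - <<'E'
from h import *
s=arm.observe();print((s["position"]-[.6073,.1337,.156])@[-.363,.087,.928], s["ft_torque"])
to(.6141-.0095*.363,.1326+.0095*.087,.1378+.0095*.928,-57.3)
d=arm.get_image("scene"); cv2.imwrite("pics/s5.png",cv2.resize(d["frame"][140:270,220:360],None,fx=4,fy=4))
E
```

```text
-0.019492106564792767 [-0.31075746  0.08043666  0.40690226]
clock 6.2833 pos [0.6144 0.1329 0.1378] yaw 122.3 tilt z [ 0.001  0.001 -1.   ] slide mm [ 2.4 -2.9 -8.8] roll -0.006 F [-4.5 -5.5 11.3] w 0.17692146225047772 q [-0.62  0.55  0.48  1.7  -0.3   0.97  0.54]
```

View pics/s5.png

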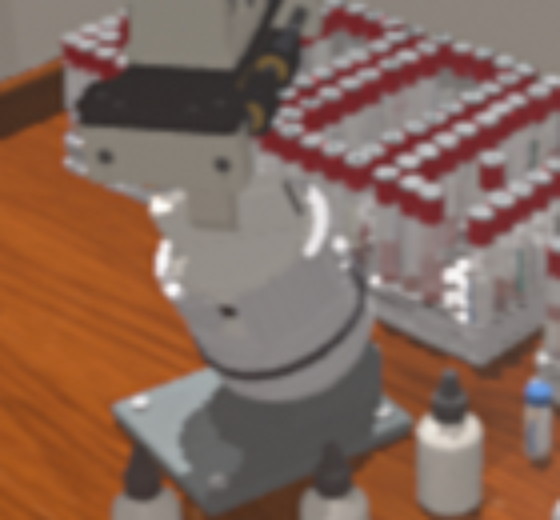

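The roll is complete: yaw −57.7°, or about 1.46 rad of head turn. I'll let it rise along the axis under control, then open.

Request:
{"fn": "jog_arm", "kwargs": {
  "increments": [
    {"slide":[0.6,-0.7,-2.2],"roll":0,"gripper":0},
    {"slide":[1.2,-1.4,-4.4],"roll":0,"gripper":0},
    {"slide":[1.8,-2.1,-6.6],"roll":0,"gripper":0},
    {"slide":[2.3,-2.8,-8.4],"roll":0,"gripper":0},
    {"slide":[2.3,-2.8,-8.4],"roll":0,"gripper":0},
    {"slide":[2.3,-2.8,-8.4],"roll":0,"gripper":0.25},
    {"slide":[2.3,-2.8,-8.4],"roll":0,"gripper":0.35},
    {"slide":[2.3,-2.8,-8.4],"roll":0,"gripper":0.35},
    {"slide":[2.3,-2.8,-8.4],"roll":0,"gripper":0.35},
    {"slide":[2.3,-2.8,-8.4],"roll":0,"gripper":0.35}
  ]
}}

```text
clock: 7.17
position: [0.6101, 0.1336, 0.1446]
ee_rot: [-1.512, -2.753, 0.001]
force: [0.2, 0.1, 0.2]
width: 0.353
```

```bash
python3 - <<'E'
from h import *
s=arm.observe();print((s["position"]-[.6073,.1337,.156])@[-.363,.087,.928], s["ft_torque"])
to(.6141-.0095*.363,.1326+.0095*.087,.1378+.0095*.928,-57.3)
d=arm.get_image("scene"); cv2.imwrite("pics/s6.png",cv2.resize(d["frame"][140:270,220:360],None,fx=4,fy=4))
E
```

```text
-0.011645004508002888 [-0.09984522 -0.02532842  0.07620347]
clock 7.1667 pos [0.6101 0.1336 0.1446] yaw 122.4 tilt z [-0.001  0.    -1.   ] slide mm [-0.4  0.4 -2.1] roll -0.004 F [0.2 0.1 0.2] w 0.3528723812008737 q [-0.62  0.54  0.48  1.7  -0.29  0.98  0.53]
```

View pics/s6.png

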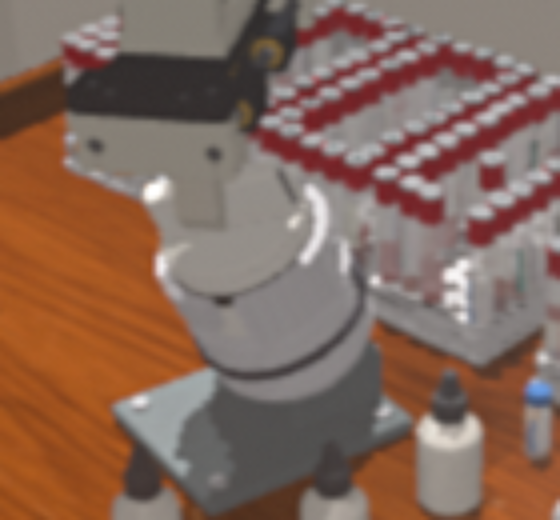

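Released with zero force. Backing straight up.

Request:
{"fn": "jog_arm", "kwargs": {
  "increments": [
    {"slide":[0,0,-8],"roll":0,"gripper":0.35},
    {"slide":[0,0,-16],"roll":0,"gripper":0.35},
    {"slide":[0,0,-24],"roll":0,"gripper":0.35},
    {"slide":[0,0,-36],"roll":0,"gripper":0.35},
    {"slide":[0,0,-48],"roll":0,"gripper":0.35},
    {"slide":[0,0,-65],"roll":0,"gripper":0.35},
    {"slide":[0,0,-85],"roll":0,"gripper":0.35},
    {"slide":[0,0,-105],"roll":0,"gripper":0.35},
    {"slide":[0,0,-120],"roll":0,"gripper":0.35},
    {"slide":[0,0,-120],"roll":0,"gripper":0.35}
  ]
}}

```text
clock: 8.05
position: [0.6124, 0.1331, 0.2698]
ee_rot: [1.511, 2.749, 0.007]
force: [-0.2, -0.1, 1.1]
width: 0.349
```

```bash
python3 - <<'E'
from fit import *
to(.3,.4,.26,0)
d=arm.get_image("scene"); cv2.imwrite("pics/s7.png",cv2.resize(d["frame"][140:350,220:450],None,fx=2.8,fy=2.8))
P=cloud(d); P[...,2][P[...,2]>.19]=0
fit(P,(.55,.72,.06,.2),"scene1"); fit(P,(.5,.7,-.25,-.1),"scene2")
b=np.load("scene0.npz")["frame"]
df=cv2.absdiff(d["frame"],b)[228:275,318:345]; print("bottle diff",df.max(),df.mean())
E
```

```text
clock 8.05 pos [0.6124 0.1331 0.2698] yaw 122.4 tilt z [ 0.006  0.002 -1.   ] slide mm [ 392.8 -120.7    8.4] roll -1.005 F [-0.2 -0.1  1.1] w 0.34913261559554964 q [-0.66  0.43  0.53  1.54 -0.23  1.22  0.48]
scene1 n [-0.364  0.08   0.928] lean 21.9 front dir yaw 167.6 343 circ [0.6142 0.1261 0.136 ] 0.03904213011264801 s hist [ 22  15  17  24  38  37  64  59 230  85  52  75 343  65  48  54  52  53
  59 153  16   0   0   0]
barall 435 ctr proj to deck [0.6152 0.1283 0.1363] wh [0.0187 0.0741] 43.64323043823242 bar angle ccw from uphill 138.2 h 0.0318
bartop 184 ctr proj to deck [0.6167 0.13   0.1367] wh [0.0181 0.0722] 47.30988693237305 bar angle ccw from uphill 137.3 h 0.0318
scene2 n [-0.373 -0.048  0.926] lean 22.1 front dir yaw -172.6 777 circ [ 0.5904 -0.1656  0.1359] 0.0400746613740921 s hist [  1   2   6   9  16  20  40  52 399 110  60  90 777  93  56  65  62  62
  70 288  37   0   0   0]
barall 640 ctr proj to deck [ 0.5904 -0.1657  0.1359] wh [0.0157 0.0745] 48.95344543457031 bar angle ccw from uphill 139.6 h 0.0324
bartop 345 ctr proj to deck [ 0.5906 -0.1654  0.136 ] wh [0.0146 0.0722] 49.912471771240234 bar angle ccw from uphill 139.9 h 0.0324
bottle diff 23 5.757814552140793
```

View pics/s7.png

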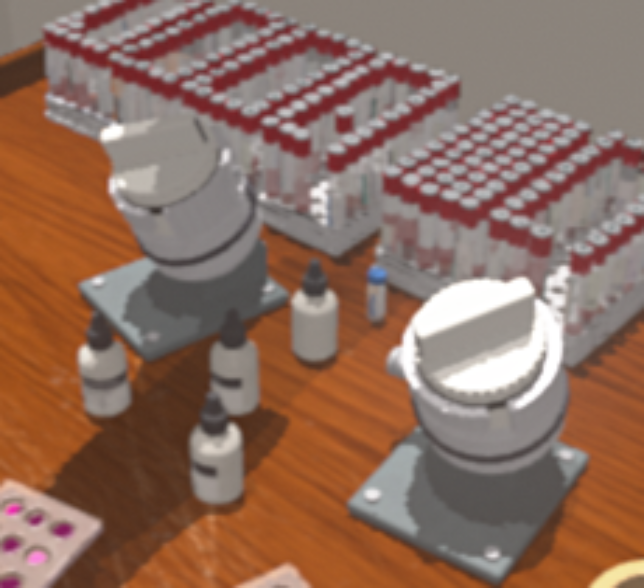

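The head is locked: its deck is now at the same height as the other one (0.136 m), its bar is about 42° clockwise, and the dark seal ring is hidden. The bottle stands where it was. Handing in.

```bash
python3 -c "
from cell import arm
print(arm.sign_off())"
```

```text
the job is handed in; nothing more can be done
None
```

I locked the loose head on the left holder and handed the job in at about 8 s. I gripped it by its bar, pushed it in about 19.5 mm along its leaning axis, and turned it clockwise about 1.48 rad of tool roll. I then let it rise and opened the gripper, which read no contact force, before backing straight up.

**Loose head:** in the final picture its deck sits about 10 mm lower than at the start. The bar is about 42° clockwise of the front-back plane, which works out to a turn of about 1.43 rad. The dark ring is no longer visible.

**Other head:** unchanged, with its bar at the same angle and its deck at the same height.

**Reagent bottle:** upright, and its part of the image is essentially unchanged.

**Less certain:** the deck-centre fit on the loose head in that last view was about 4 mm off sideways from the earlier fit. The gripper's shadow and a partly hidden view may explain this, but I did not look into it further. I judged how far the head had been pushed in from the tool's movement, not from a reading of the head itself. No check failed.

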